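# Draw the strainer plate from under its cover flap and present it

## Robot

A 7-joint arm with a two-finger parallel gripper is mounted at the origin on a cart in front of the work surface, level with it; the furniture and walls round the work are solid. World frame = base frame: x ahead of the robot, y to its left, z up, the work surface at z = 0. Lengths are in m, angles in rad, forces in N, time in s.
With the tool pointing down it reaches from about 0.425 to 0.875 m from the base axis. Payload 8.4 kg.
Tool frame: the origin (TCP) lies on the centre line of the jaws, within the pads' length; the fingertips stand 14 mm ahead of it and the grasp point (between the pads) lies 5 mm behind it; z points along the fingers, y is the line along which they close (so a half turn about z gives the same grasp; the last joint's range is limited). The gripper opens to 87 mm and grips with 3 to 60 N. Pads are 19 mm wide; open, the fingers measure 117 mm over their backs; the gripper's body (75 mm by 190 mm) begins 51 mm behind the grasp point.
Start: joints at [1.129, 0.333, 0.04, 1.465, -0.013, 1.343, -0.059], TCP at [0.218, -0.612, 0.237] pointing down, gripper open.
Joint ranges: [-2.58, 2.58], [-0.38, 2.09], [-1.3, 1.39], [0.25, 2.4], [-1.5, 4.64], [0.08, 2.09], [-2.65, 2.65]. Speed limits (rad/s): [2.22, 2.22, 2.79, 2.79, 3.14, 3.14, 3.14].

## Interface

Orientations are given as a unit quaternion [w, x, y, z].
In Python, from station import sensors, eyes, close_job gives the robot as it stands.
- The arm moves only by the tool send_rows, never from a script. Its argument "targets" is a list of rows, each an object with "dr": the turn, a rotation vector about the world's x, y, z in degrees, a list of three; "translation": the shift along the world's x, y, z in cm, a list of three; "grip": the gripper command: -1 is shut, 1 is fully open, values between are in proportion. A call has 1 to 12 rows; each row shifts and turns the commanded pose from where the row before left it; what a row does not reach is not made up. A row lasts 1/12 s, in which the tool goes at most 41.7 mm and 7.16 degrees, less where a joint would pass 70% of its speed; a pose out of reach is approached as far as the arm can. A call is refused whole if a number of a shift passes 4.17 or a number of a turn 7.16, either way. A call with a gripper value outside its range is refused whole. The fingers move at their own pace and stop on an object; the grip force is fixed at half the most. Time passes only in rows, so rows that do not move let the fingers close. It gives the time, the measured TCP pose, the force, the opening and the grip force at its end, in the units of the state.
- sensors.observe(): the state, without advancing time (a new reading comes with each control period).
- eyes.grab_frame(name): name is "side" or "top"; returns a dict with "image" (400x640x3 uint8, blue, green, red), "fov_y" (degrees; the focal length in pixels is half the picture's height over the tangent of half this angle, whatever the lens; pixels are square), "cx", "cy" (the principal point, pixels), "dist" ([k1, k2, p1, p2, k3] as OpenCV has them; the pictures are not rectified), "pose" (4x4, takes a point from camera to world coordinates). Camera axes: x right, y down, z forward; pixel columns grow to the right and rows downward; lengths in m; the calibration is good to about 2 mm. A picture is of the moment at which its call begins. There is no depth.
- close_job(): hands the job in; it is judged then, once.
The state is a dict: "t": time; "joints": joint angles; "joint_vel": joint speeds; "joint_efforts": joint torques, N m; "position": TCP position; "ee_rot": TCP orientation; "wrist_force": force on the tool from outside, world axes, zero at the start; "ft_torque": the same for the moment, N m; "finger_gap": finger opening in m; "gripper_force": force on a finger pad.
Only numpy, scipy, OpenCV 4.12 (cv2) and the standard library are available. Lean on these libraries where they do the work, as an engineer would, in place of code of your own. Each camera call takes 0.05 s, during which the arm holds its last target. There are 200 camera calls.

## Task

Swing up the black-knobbed steel cover flap of the blue strainer box until it stands upright and stays open, then take hold of the mesh strainer plate with the orange tab that lies hidden under it and draw it up out of the box. Present it for inspection: hold it still and level, tab up, about a hand's breadth (10 cm) above the middle of the notepad beside the box, its long side along the pad's long side, without letting it touch the pad. Finish while still holding it there in the gripper, resting on nothing, with the flap left standing open and the two ring cutters and the piping nozzle in front left where they stand.

Things in the scene. Friction and masses are not known exactly. Their poses are not given: they have to be found in the camera images.
- strainer_box: Blue box, fixed, 146 (x) x 150 (y) x 85 mm high without its flap; outlet stub juts 20 mm out of its front, low down. Origin: centre of its underside; z up, x to its rear (hinge side). Turned up to 0.3 rad, at the robot's left or right. Under the flap a well, 92 (x) x 128 (y) mm, centred at x = -3 mm, rim at z = 85; the plate lies in it at z = 44. Fingers reaching in must span under 115 mm.
- flap (a joint): Hinge of the steel cover flap (146 x 152 x 6 mm) lying on the box. 0 = shut (flat), grows as it swings up about the rear edge, 1.57 = upright, 1.9 = stop (leaning back). Starts between 0 and 0.2. Stiff hinge: it stays at any angle where it is left, and takes about 2 N at the knob to lift.
- flap_hinge (a point): Middle of the flap's hinge axis, at (68, 0, 90) mm in the box's frame; the axis runs along the box's y. Axes as the box's.
- flap_knob (a point): Centre of the flap's black knob: a cylinder along the box's y, 30 mm long, 14 mm in diameter, on a narrow stem. Moves with the flap: 121 mm from the hinge axis towards the free (front) edge and 30 mm above the axis (28 mm above the flap's face). Pinched at its two ends (fingers closing along y) it can turn between the fingers. The flap's free edge is 25 mm beyond it.
- strainer_plate: Loose plate: steel frame with wire mesh, 84 (x) x 120 (y) x 6 mm, 0.10 to 0.20 kg; in its middle an upright orange tab, 34 (x) x 10 (y) mm, rising 30 mm above the plate's face. Origin: centre of its underside; z up; long side along y. Starts level in the box's well, hidden by the flap, squared with the box (few mm of play); grip the tab from above, fingers closing along y.
- plate_tab (a point): Point on the strainer plate's orange tab, 26 mm above the plate's underside (10 mm below the tab's top), on the plate's centre. Axes as the plate's.
- notepad: White spiral notepad with a yellow edge strip, lying flat, fixed, 217 (x) x 150 (y) x 15 mm; long side along its x. Origin: centre of its underside on the table. It lies within reach, some 30 cm left or right of the box (not the other pad far off to the left), with its long side roughly across the robot's view (turned up to 0.3 rad).
- ring_cutter: Bystander: steel ring, 67 mm in diameter, 28 mm high, loose. Origin: centre of its underside.
- nozzle: Bystander: steel cone-shaped piping nozzle, 30 mm in diameter, 40 mm high, loose. Origin: centre of its underside.
- small_cutter: Bystander: small steel ring, 53 mm in diameter, 26 mm high, loose. Origin: centre of its underside.

How it is judged:
By the outcome, as a careful person would: the job done as asked, in the order asked, and still so for the second after the job is handed in, while the arm keeps its last pose, push and grip.
It also fails if it takes over 58 s, if anything falls off the work surface, if the arm or the gripper's body presses on something with over 40 N, if the wrist force passes 120 N, or if a joint passes its speed limit or range.

## Working session

There is one attempt and no reset: what is moved stays moved. The work goes in short steps, Python scripts to look and compute and a tool call to move; the robot and the scene stay as the last step left them, time stands still between calls to the robot, and variables do not carry over. Pictures are saved under pics/ and viewed, at most 10 in all, crops included, and the job is handed in when it is done.

Besides the shell and the picture viewer there is one more tool, called after "Request:" by a JSON object that holds its "method" and its "body", one argument or row to a line. send_rows: Moves the arm, as the interface text tells. Its arguments: {"type":"object","properties":{"targets":{"type":"array"}},"required":["targets"]}

```bash
mkdir -p pics; ls; cat > h.py <<'E'
import numpy as np, cv2
from station import sensors, eyes
def K(f):
    h=f["image"].shape[0]; fl=h/2/np.tan(np.radians(f["fov_y"])/2)
    return np.array([[fl,0,f["cx"]],[0,fl,f["cy"]],[0,0,1.]])
def ray(f,uv):
    p=cv2.undistortPoints(np.array(uv,float).reshape(-1,1,2),K(f),np.array(f["dist"],float)).reshape(-1,2)
    P=np.array(f["pose"]); d=np.c_[p,np.ones(len(p))]@P[:3,:3].T
    return P[:3,3],d
def plane(f,uv,z):
    o,d=ray(f,uv); return o+d*((z-o[2])/d[:,2])[:,None]
def proj(f,X):
    T=np.linalg.inv(np.array(f["pose"])); r,_=cv2.Rodrigues(T[:3,:3])
    return cv2.projectPoints(np.array(X,float).reshape(-1,1,3),r,T[:3,3],K(f),np.array(f["dist"],float))[0].reshape(-1,2)
def tri(f1,u1,f2,u2):
    A=np.zeros((3,3));b=np.zeros(3)
    for f,u in((f1,u1),(f2,u2)):
        o,d=ray(f,[u]);d=d[0]/np.linalg.norm(d[0]);M=np.eye(3)-np.outer(d,d);A+=M;b+=M@o
    return np.linalg.solve(A,b)
def st():
    s=sensors.observe(); 
    for k in("t","position","ee_rot","wrist_force","finger_gap","gripper_force","joints"): print(k,np.round(s[k],4))
    return s
E
python3 - <<'E'
from h import *
st()
for n in("side","top"):
    f=eyes.grab_frame(n); cv2.imwrite(f"pics/{n}0.png",f["image"]); print(n,np.round(f["pose"],3).tolist(),f["fov_y"],f["dist"],f["cx"],f["cy"])
E
```

```text
pics
t 0.0
position [ 0.2183 -0.6118  0.2356]
ee_rot [-8.000e-04  9.853e-01  1.705e-01 -2.000e-04]
wrist_force [ 0.1393 -0.1576 -0.5697]
finger_gap 0.0867
gripper_force 0.0
joints [ 1.1288  0.3339  0.0399  1.4663 -0.0133  1.3433 -0.0585]
side [[-0.952, -0.184, 0.246, 0.311], [-0.306, 0.534, -0.788, 0.856], [0.014, -0.825, -0.564, 0.6], [0.0, 0.0, 0.0, 1.0]] 52.83674598259305 [-0.02367083  0.          0.          0.          0.        ] 318.65694359835317 195.72658984866564
top [[0.001, -0.998, 0.068, 0.454], [-1.0, -0.002, -0.011, 0.185], [0.012, -0.068, -0.998, 0.936], [0.0, 0.0, 0.0, 1.0]] 57.44466028494049 [0.01586099 0.         0.         0.         0.        ] 316.03939315827404 198.57463262850956
```

View pics/side0.png

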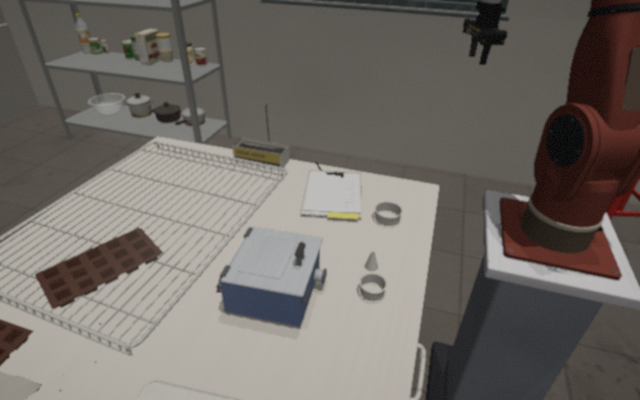

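View pics/top0.png

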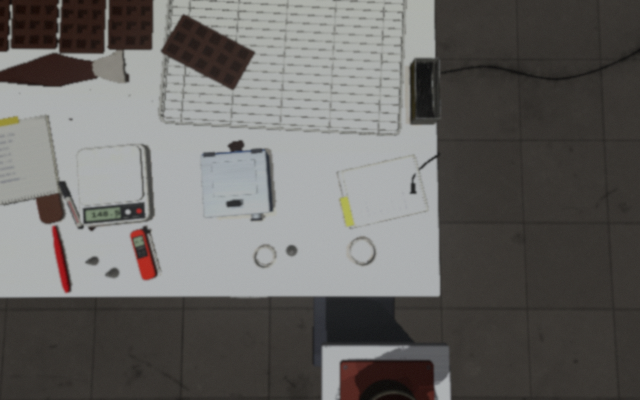

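Side view: box around (272,275), its black knob (300,252), pad (333,195), cutters (388,213) and (372,287), nozzle (372,260). Top view: box (236,183), knob (234,203), pad (383,190), cutters (362,250) and (265,255), nozzle (292,250). I need crops to pick corners.

```bash
python3 - <<'E'
import cv2
a=cv2.imread("pics/top0.png")[130:280,190:440]
cv2.imwrite("pics/topc.png",cv2.resize(a,None,fx=3.2,fy=3.2,interpolation=cv2.INTER_CUBIC))
a=cv2.imread("pics/side0.png")[160:330,210:410]
cv2.imwrite("pics/sidec.png",cv2.resize(a,None,fx=3.5,fy=3.5,interpolation=cv2.INTER_CUBIC))
E
```

```text
(no output)
```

View pics/topc.png

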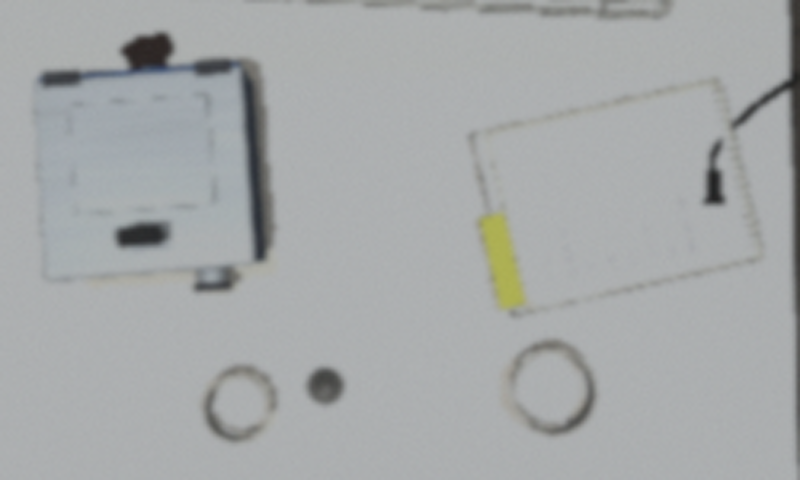

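View pics/sidec.png

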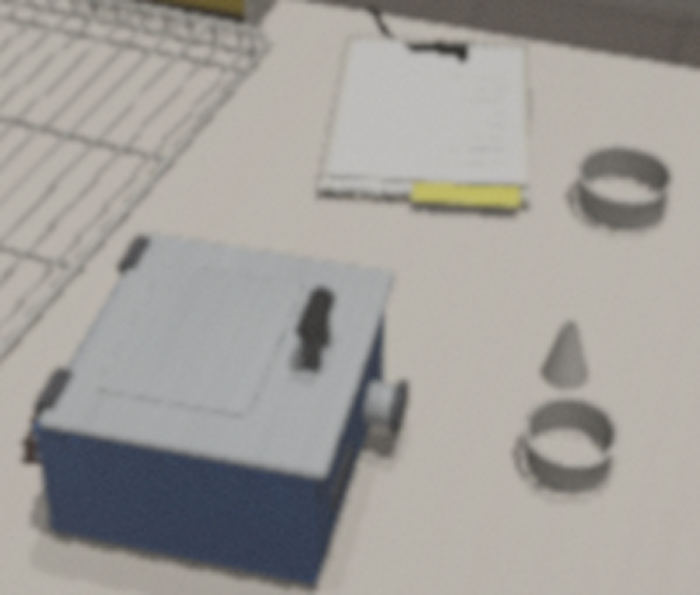

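Crops: flap corners top (40,78),(243,65),(263,262),(45,278), side (40,425),(150,237),(390,272),(328,475); the pad's corners are clear in both too.

```bash
python3 - <<'E'
from h import *
ft=eyes.grab_frame("top");fs=eyes.grab_frame("side")
T=lambda p:((np.array(p)+.5)/3.2-.5+[190,130]); S=lambda p:((np.array(p)+.5)/3.5-.5+[210,160])
names=["RL","RR","FR","FL","knob"]
t=[(40,78),(243,65),(263,262),(45,278),(142,234)]; s=[(40,425),(150,237),(390,272),(328,475),(316,315)]
X=np.array([tri(ft,T(a),fs,S(b)) for a,b in zip(t,s)])
for n,x,a in zip(names,X,t): print(n,x.round(4), (proj(ft,x)[0]-T(a)).round(1))
tp=[(470,133),(718,78),(763,257),(513,315)]; sp=[(318,192),(350,38),(527,40),(525,205)]
A=plane(ft,[T(p) for p in tp],.015);B=plane(fs,[S(p) for p in sp],.015)
for P in(A,B):
    print(P.round(4).tolist(),P.mean(0).round(4), [np.degrees(np.arctan2(*(d[[0,1]]*[1,-1]))).round(2) for d in(P[1]-P[0],P[2]-P[3])], np.linalg.norm(P[1]-P[0]),np.linalg.norm(P[2]-P[1]))
print("rear dir",X[0]-X[1],"front",X[3]-X[2], "side",X[0]-X[3],X[1]-X[2])
for a in(X[0]-X[1],X[3]-X[2]): print("yaw",np.degrees(np.arctan2(-a[0],a[1])))
for a in(X[0]-X[3],X[1]-X[2]): print("yaw",np.degrees(np.arctan2(a[1],a[0])), np.linalg.norm(a))
# others
for n,p,q,z in(("big",(551,387),(624,190),.014),("small",(240,402),(569,447),.013),("noz",(325,385),(566,355),.02)):
    print(n,plane(ft,[T(p)],z).round(3),plane(fs,[S(q)],z).round(3))
E
```

```text
RL [0.6143 0.4414 0.0869] [0.2 0.5]
RR [0.6246 0.2934 0.0896] [0.1 0.2]
FR [0.4826 0.2781 0.0896] [-0.2 -0.7]
FL [0.4676 0.4325 0.0942] [0.2 0.7]
knob [0.499  0.3584 0.1215] [0.  0.2]
[[0.5862, 0.1224, 0.015], [0.6309, -0.0758, 0.015], [0.4879, -0.109, 0.015], [0.442, 0.089, 0.015]] [0.5367 0.0067 0.015 ] [np.float64(12.7), np.float64(13.07)] 0.20323873579953614 0.14673727971345527
[[0.5821, 0.1292, 0.015], [0.6283, -0.0735, 0.015], [0.4918, -0.1177, 0.015], [0.4437, 0.0973, 0.015]] [0.5365 0.0088 0.015 ] [np.float64(12.83), np.float64(12.62)] 0.2079203157132052 0.14344714686066665
rear dir [-0.01033381  0.14797348 -0.00268839] front [-0.01498242  0.1544226   0.00463703] side [ 0.14661865  0.00886115 -0.00731258] [1.41970040e-01 1.53102649e-02 1.28367772e-05]
yaw 3.9947962596367548
yaw 5.541616669560395
yaw 3.4585602015606907 0.14706808575288405
yaw 6.155076732754219 0.14279319525601156
big [[0.386 0.059 0.014]] [[0.383 0.057 0.014]]
small [[0.374 0.303 0.013]] [[0.371 0.303 0.013]]
noz [[0.388 0.236 0.02 ]] [[0.387 0.238 0.02 ]]
```

Request:
{"method": "send_rows", "body": {
  "targets": [
    {"dr": [0,0,-1.5],"translation": [2.8,3.1,0],"grip": 0.4},
    {"dr": [0,0,-1.5],"translation": [2.8,3.1,0],"grip": 0.4},
    {"dr": [0,0,-1.5],"translation": [2.8,3.1,0],"grip": 0.4},
    {"dr": [0,0,-1.5],"translation": [2.8,3.1,0],"grip": 0.4},
    {"dr": [0,0,-1.5],"translation": [2.8,3.1,0],"grip": 0.4},
    {"dr": [0,0,-1.5],"translation": [2.8,3.1,0],"grip": 0.4},
    {"dr": [0,0,-1.5],"translation": [2.8,3.1,0],"grip": 0.4},
    {"dr": [0,0,-1.5],"translation": [2.8,3.1,0],"grip": 0.4},
    {"dr": [0,0,-1.5],"translation": [2.8,3.1,0],"grip": 0.4},
    {"dr": [0,0,-1.5],"translation": [2.8,3.1,0],"grip": 0.4},
    {"dr": [0,0,0],"translation": [0,2,0],"grip": 0.4},
    {"dr": [0,0,0],"translation": [0,2,0],"grip": 0.4}
  ]
}}

```text
t: 1.2
position: [0.4992, -0.2601, 0.2361]
ee_rot: [-0.0, 0.999, 0.042, -0.0]
wrist_force: [-0.8, -0.3, 0.2]
finger_gap: 0.0607
gripper_force: 0.0
```

Request:
{"method": "send_rows", "body": {
  "targets": [
    {"dr": [0,0,0],"translation": [0,3,0],"grip": 0.4},
    {"dr": [0,0,0],"translation": [0,3,0],"grip": 0.4},
    {"dr": [0,0,0],"translation": [0,3,0],"grip": 0.4},
    {"dr": [0,0,0],"translation": [0,3,0],"grip": 0.4},
    {"dr": [0,0,0],"translation": [0,3,0],"grip": 0.4},
    {"dr": [0,0,0],"translation": [0,3,0],"grip": 0.4},
    {"dr": [0,0,0],"translation": [0,3,0],"grip": 0.4},
    {"dr": [0,0,0],"translation": [0,3,0],"grip": 0.4},
    {"dr": [0,0,0],"translation": [0,3,0],"grip": 0.4},
    {"dr": [0,0,0],"translation": [0,3,0],"grip": 0.4},
    {"dr": [0,0,0],"translation": [0,3,0],"grip": 0.4},
    {"dr": [0,0,0],"translation": [0,3,0],"grip": 0.4}
  ]
}}

```text
t: 2.2
position: [0.4974, 0.0984, 0.2366]
ee_rot: [0.0, 0.999, 0.04, 0.0]
wrist_force: [0.5, -0.4, 0.0]
finger_gap: 0.0611
gripper_force: 0.0
```

Request:
{"method": "send_rows", "body": {
  "targets": [
    {"dr": [0,0,0],"translation": [0,3,0],"grip": 0.4},
    {"dr": [0,0,0],"translation": [0,3,0],"grip": 0.4},
    {"dr": [0,0,0],"translation": [0,3,0],"grip": 0.4},
    {"dr": [0,0,0],"translation": [0,3,0],"grip": 0.4},
    {"dr": [0,0,0],"translation": [0,3,0],"grip": 0.4},
    {"dr": [0,0,0],"translation": [0,3,0],"grip": 0.4},
    {"dr": [0,0,0],"translation": [0,3,0],"grip": 0.4},
    {"dr": [0,0,0],"translation": [0,3,0],"grip": 0.4},
    {"dr": [0,0,0],"translation": [0,1.8,0],"grip": 0.4},
    {"dr": [0,0,0],"translation": [0,0,-2],"grip": 0.4},
    {"dr": [0,0,0],"translation": [0,0,-2],"grip": 0.4},
    {"dr": [0,0,0],"translation": [0,0,0],"grip": 0.4}
  ]
}}

```text
t: 3.2
position: [0.4962, 0.354, 0.1925]
ee_rot: [0.001, 0.999, 0.041, -0.003]
wrist_force: [-0.6, -0.9, -0.5]
finger_gap: 0.061
gripper_force: 0.0
```

```bash
python3 - <<'E'
from h import *
s=st()
ims=[]
for n,(a,b,c,d) in(("side",(120,330,190,410)),("top",(110,300,190,400))):
    f=eyes.grab_frame(n); p=proj(f,[s["position"]])[0]; print(n,p)
    ims.append(cv2.resize(f["image"][a:b,c:d],(400,400)))
cv2.imwrite("pics/a.png",np.hstack(ims))
E
```

```text
t 3.2
position [0.4962 0.354  0.1925]
ee_rot [ 0.0015  0.9992  0.0408 -0.0025]
wrist_force [-0.5545 -0.9345 -0.5467]
finger_gap 0.061
gripper_force 0.0
joints [-0.1575  0.3575 -0.6698  1.5932  0.2276  1.2767 -2.3531]
side [301.6374123  216.39806473]
top [228.8018703  202.38381058]
```

View pics/a.png

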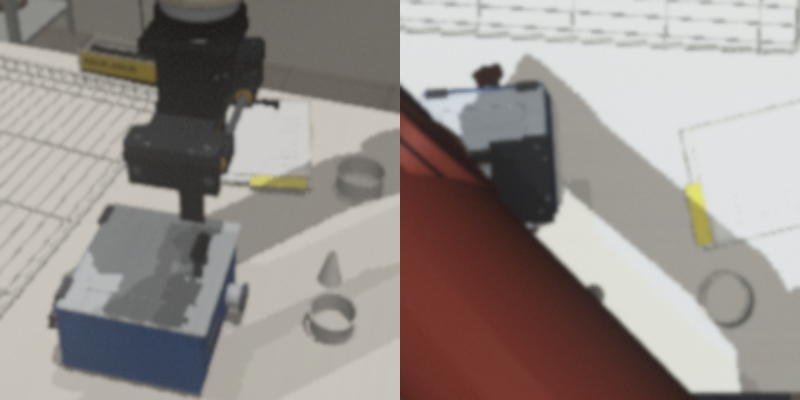

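The gripper sits over the knob in the side view (fingers ~(190,205), knob (200,250) in the crop). I'll lower it and pinch.

Request:
{"method": "send_rows", "body": {
  "targets": [
    {"dr": [0,0,0],"translation": [0.3,0.4,-1.5],"grip": 0.4},
    {"dr": [0,0,0],"translation": [0,0,-1.5],"grip": 0.4},
    {"dr": [0,0,0],"translation": [0,0,-1.5],"grip": 0.4},
    {"dr": [0,0,0],"translation": [0,0,-1.5],"grip": 0.4},
    {"dr": [0,0,0],"translation": [0,0,-1.5],"grip": 0.4},
    {"dr": [0,0,0],"translation": [0,0,0],"grip": 0.4},
    {"dr": [0,0,0],"translation": [0,0,0],"grip": 0.4}
  ]
}}

```text
t: 3.88
position: [0.5009, 0.3589, 0.1218]
ee_rot: [0.0, 0.999, 0.04, -0.0]
wrist_force: [1.3, -0.4, 0.4]
finger_gap: 0.0609
gripper_force: 0.0
```

Request:
{"method": "send_rows", "body": {
  "targets": [
    {"dr": [0,0,0],"translation": [0,0,0],"grip": -0.5},
    {"dr": [0,0,0],"translation": [0,0,0],"grip": -0.5},
    {"dr": [0,0,0],"translation": [0,0,0],"grip": -0.5},
    {"dr": [0,0,0],"translation": [0,0,0],"grip": -0.5},
    {"dr": [0,0,0],"translation": [0,0,0],"grip": -0.5},
    {"dr": [0,0,0],"translation": [0,0,0],"grip": -0.5}
  ]
}}

```text
t: 4.38
position: [0.5007, 0.3604, 0.122]
ee_rot: [-0.001, 0.999, 0.041, 0.0]
wrist_force: [2.8, 1.9, -2.8]
finger_gap: 0.0297
gripper_force: 30.0
```

```bash
python3 - <<'E'
from h import *
s=st(); p=s["position"]
R=124.66;a0=np.arctan2(30,121); u=np.array([.9965,.0837,0])
prev=None
for th in np.radians(np.arange(0,96,5)):
    q=-u*R*np.cos(a0+th)+np.array([0,0,R*np.sin(a0+th)])
    if prev is not None: print(round(np.degrees(th)),((q-prev)/10).round(2), 'abs',(p+(q-q0)/1000).round(4))
    else: q0=q
    prev=q
E
```

```text
t 4.3833
position [0.5007 0.3604 0.122 ]
ee_rot [-1.200e-03  9.992e-01  4.070e-02  4.000e-04]
wrist_force [ 2.824   1.8898 -2.7957]
finger_gap 0.0297
gripper_force 30.0432
joints [-0.1798  0.4271 -0.6519  1.6589  0.2779  1.148  -2.3923]
5 [0.31 0.03 1.04] abs [0.5038 0.3606 0.1325]
10 [0.4  0.03 1.01] abs [0.5078 0.361  0.1426]
15 [0.48 0.04 0.97] abs [0.5126 0.3614 0.1523]
20 [0.57 0.05 0.93] abs [0.5182 0.3618 0.1616]
25 [0.64 0.05 0.88] abs [0.5247 0.3624 0.1704]
30 [0.72 0.06 0.82] abs [0.5318 0.363  0.1785]
35 [0.79 0.07 0.75] abs [0.5397 0.3637 0.186 ]
40 [0.85 0.07 0.68] abs [0.5482 0.3644 0.1928]
45 [0.9  0.08 0.6 ] abs [0.5572 0.3651 0.1988]
50 [0.95 0.08 0.52] abs [0.5667 0.3659 0.204 ]
55 [0.99 0.08 0.43] abs [0.5767 0.3668 0.2084]
60 [1.03 0.09 0.35] abs [0.5869 0.3676 0.2118]
65 [1.05 0.09 0.26] abs [0.5975 0.3685 0.2144]
70 [1.07 0.09 0.16] abs [0.6082 0.3694 0.216 ]
75 [1.08 0.09 0.07] abs [0.619  0.3703 0.2167]
80 [ 1.08  0.09 -0.03] abs [0.6298 0.3712 0.2164]
85 [ 1.08  0.09 -0.12] abs [0.6406 0.3721 0.2152]
90 [ 1.06  0.09 -0.22] abs [0.6512 0.373  0.213 ]
95 [ 1.04  0.09 -0.31] abs [0.6616 0.3739 0.21  ]
```

Request:
{"method": "send_rows", "body": {
  "targets": [
    {"dr": [0,0,0],"translation": [0.15,0.01,0.52],"grip": -0.5},
    {"dr": [0,0,0],"translation": [0.16,0.01,0.52],"grip": -0.5},
    {"dr": [0,0,0],"translation": [0.2,0.02,0.5],"grip": -0.5},
    {"dr": [0,0,0],"translation": [0.2,0.02,0.5],"grip": -0.5},
    {"dr": [0,0,0],"translation": [0.24,0.02,0.49],"grip": -0.5},
    {"dr": [0,0,0],"translation": [0.24,0.02,0.48],"grip": -0.5},
    {"dr": [0,0,0],"translation": [0.28,0.02,0.47],"grip": -0.5},
    {"dr": [0,0,0],"translation": [0.28,0.02,0.46],"grip": -0.5},
    {"dr": [0,0,0],"translation": [0.32,0.03,0.44],"grip": -0.5},
    {"dr": [0,0,0],"translation": [0.32,0.03,0.44],"grip": -0.5},
    {"dr": [0,0,0],"translation": [0.36,0.03,0.41],"grip": -0.5},
    {"dr": [0,0,0],"translation": [0.36,0.03,0.41],"grip": -0.5}
  ]
}}

```text
t: 5.38
position: [0.5312, 0.3627, 0.1778]
ee_rot: [-0.001, 0.999, 0.041, -0.001]
wrist_force: [0.2, 6.2, -6.1]
finger_gap: 0.0299
gripper_force: 30.0
```

Following the arc well; forces are small.

Request:
{"method": "send_rows", "body": {
  "targets": [
    {"dr": [0,0,0],"translation": [0.79,0.07,0.75],"grip": -0.5},
    {"dr": [0,0,0],"translation": [0.85,0.07,0.68],"grip": -0.5},
    {"dr": [0,0,0],"translation": [0.9,0.08,0.6],"grip": -0.5},
    {"dr": [0,0,0],"translation": [0.95,0.08,0.52],"grip": -0.5},
    {"dr": [0,0,0],"translation": [0.99,0.08,0.43],"grip": -0.5},
    {"dr": [0,0,0],"translation": [1.03,0.09,0.35],"grip": -0.5}
  ]
}}

```text
t: 5.88
position: [0.586, 0.3673, 0.2114]
ee_rot: [-0.0, 0.999, 0.041, -0.001]
wrist_force: [-4.1, 2.9, -3.5]
finger_gap: 0.0292
gripper_force: 30.0
```

Request:
{"method": "send_rows", "body": {
  "targets": [
    {"dr": [0,0,0],"translation": [1.05,0.09,0.26],"grip": -0.5},
    {"dr": [0,0,0],"translation": [1.07,0.09,0.16],"grip": -0.5},
    {"dr": [0,0,0],"translation": [1.08,0.09,0.07],"grip": -0.5},
    {"dr": [0,0,0],"translation": [1.08,0.09,-0.03],"grip": -0.5},
    {"dr": [0,0,0],"translation": [1.08,0.09,-0.12],"grip": -0.5},
    {"dr": [0,0,0],"translation": [1.06,0.09,-0.22],"grip": -0.5},
    {"dr": [0,0,0],"translation": [0.5,0.04,-0.15],"grip": -0.5},
    {"dr": [0,0,0],"translation": [0,0,0],"grip": -0.5},
    {"dr": [0,0,0],"translation": [0,0,0],"grip": -0.5}
  ]
}}

```text
t: 6.63
position: [0.6565, 0.3731, 0.2118]
ee_rot: [-0.001, 0.999, 0.041, 0.0]
wrist_force: [0.9, 3.1, 4.2]
finger_gap: 0.0292
gripper_force: 30.0
```

```bash
python3 - <<'E'
from h import *
s=st()
ims=[]
for n,(a,b,c,d) in(("side",(80,330,190,440)),("top",(110,310,190,390))):
    f=eyes.grab_frame(n)
    ims.append(cv2.resize(f["image"][a:b,c:d],(400,400)))
cv2.imwrite("pics/b.png",np.hstack(ims))
E
```

```text
t 6.6333
position [0.6565 0.3731 0.2118]
ee_rot [-9.000e-04  9.992e-01  4.060e-02  5.000e-04]
wrist_force [0.9197 3.1196 4.1723]
finger_gap 0.0292
gripper_force 30.0007
joints [-0.2253  0.6313 -0.591   1.1607  0.3373  1.441  -2.2561]
```

View pics/b.png

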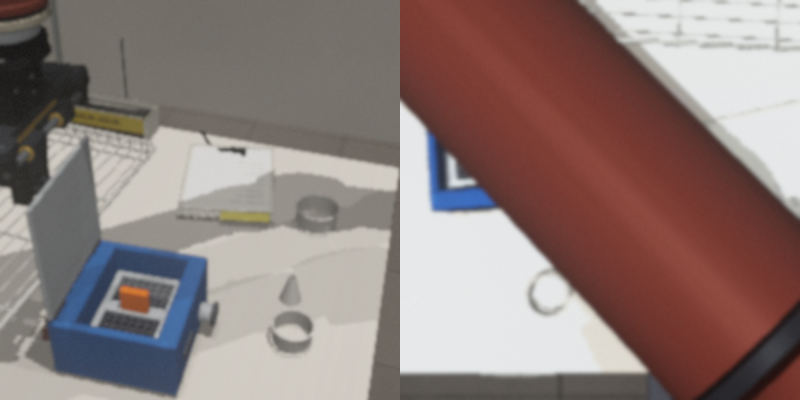

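Flap stands upright; the plate with orange tab (crop ~(134,298)) is visible. I'll release, rise, and locate the tab.

Request:
{"method": "send_rows", "body": {
  "targets": [
    {"dr": [0,0,0],"translation": [0,0,0],"grip": 0.3},
    {"dr": [0,0,0],"translation": [0,0,0],"grip": 0.3},
    {"dr": [0,0,0],"translation": [0,0,0],"grip": 0.3},
    {"dr": [0,0,0],"translation": [0,0,0],"grip": 0.3},
    {"dr": [0,0,0],"translation": [0,0,2],"grip": 0.3},
    {"dr": [0,0,0],"translation": [0,0,3],"grip": 0.3},
    {"dr": [0,0,0],"translation": [0,0,3],"grip": 0.3},
    {"dr": [0,0,0],"translation": [0,0,3],"grip": 0.3},
    {"dr": [0,0,0],"translation": [0,0,0],"grip": 0.3}
  ]
}}

```text
t: 7.48
position: [0.6571, 0.3728, 0.3281]
ee_rot: [-0.002, 0.999, 0.04, 0.003]
wrist_force: [-0.4, 0.7, 1.2]
finger_gap: 0.0568
gripper_force: 0.0
```

```bash
python3 - <<'E'
from h import *
st()
f=eyes.grab_frame("side"); im=f["image"]; hsv=cv2.cvtColor(im,cv2.COLOR_BGR2HSV)
m=cv2.inRange(hsv,(3,150,80),(18,255,255)); m[:230]=0; m[320:]=0; m[:,:220]=0; m[:,330:]=0
ys,xs=np.nonzero(m); print(len(xs),xs.min(),xs.max(),ys.min(),ys.max())
c=cv2.minAreaRect(np.c_[xs,ys].astype(np.float32)); print(c)
# predicted tab model silhouette centroid: solve by shift of hull centroid (simple)
psi=np.radians(4.8);u=np.array([np.cos(psi),np.sin(psi),0]);v=np.array([-u[1],u[0],0])
uv=(xs.mean(),ys.mean()); 
o=np.array([.552,.3618,0])-.003*u
B=np.array([o+a*u+b*v+[0,0,z] for a in(-.017,.017) for b in(-.005,.005) for z in(.05,.08)])
h=cv2.convexHull(proj(f,B).astype(np.float32)); M=cv2.moments(h); q=(M['m10']/M['m00'],M['m01']/M['m00'])
print("seen",uv,"pred",q,"area",M['m00'], "bbox",h.reshape(-1,2).min(0),h.reshape(-1,2).max(0))
P=plane(f,[uv,q],.065); print("tab est",o+P[0]-P[1],"from box",o)
# flap edge line: grey flap top corners check left for picture
cv2.imwrite("pics/c.png",cv2.resize(im[100:340,180:440],None,fx=2.3,fy=2.3))
E
```

```text
t 7.4833
position [0.6571 0.3728 0.3281]
ee_rot [-0.0021  0.9992  0.04    0.0035]
wrist_force [-0.4377  0.7492  1.2416]
finger_gap 0.0568
gripper_force 0.0
joints [-0.2595  0.6009 -0.5945  0.9634  0.3247  1.6491 -2.23  ]
216 265 282 259 274
((273.15386962890625, 266.23077392578125), (18.04268455505371, 12.94366455078125), 11.309932708740234)
seen (np.float64(273.72685185185185), np.float64(266.1712962962963)) pred (274.2660410498345, 267.5258966142523) area 292.283303078264 bbox [264.22247 258.34863] [284.0945  276.81403]
tab est [0.55136403 0.35857924 0.        ] from box [0.54901052 0.36154897 0.        ]
```

View pics/c.png

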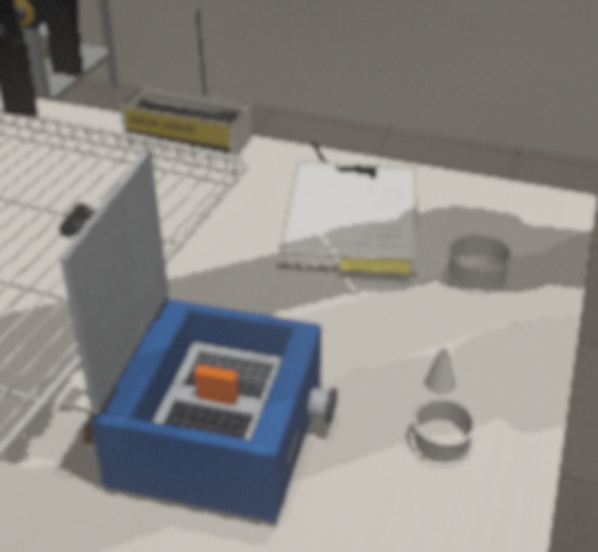

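Request:
{"method": "send_rows", "body": {
  "targets": [
    {"dr": [0,0,0],"translation": [-2.7,-0.32,0],"grip": 0.3},
    {"dr": [0,0,0],"translation": [-2.7,-0.32,0],"grip": 0.3},
    {"dr": [0,0,0],"translation": [-2.7,-0.32,0],"grip": 0.3},
    {"dr": [0,0,0],"translation": [-2.6,-0.3,0],"grip": 0.3},
    {"dr": [0,0,0],"translation": [0,0,-3],"grip": 0.3},
    {"dr": [0,0,0],"translation": [0,0,-3],"grip": 0.3},
    {"dr": [0,0,0],"translation": [0,0,-3],"grip": 0.3},
    {"dr": [0,0,0],"translation": [0,0,-3],"grip": 0.3},
    {"dr": [0,0,0],"translation": [0,0,-3],"grip": 0.3},
    {"dr": [0,0,0],"translation": [0,0,-3],"grip": 0.3},
    {"dr": [0,0,0],"translation": [0,0,0],"grip": 0.3},
    {"dr": [0,0,0],"translation": [0,0,0],"grip": 0.3}
  ]
}}

```text
t: 8.53
position: [0.5481, 0.3583, 0.1392]
ee_rot: [0.001, 0.999, 0.04, -0.002]
wrist_force: [0.5, -0.3, 0.6]
finger_gap: 0.0564
gripper_force: 0.0
```

Request:
{"method": "send_rows", "body": {
  "targets": [
    {"dr": [0,0,0],"translation": [0.2,0.15,-1.5],"grip": 0.3},
    {"dr": [0,0,0],"translation": [0,0,-1.5],"grip": 0.3},
    {"dr": [0,0,0],"translation": [0,0,-1.5],"grip": 0.3},
    {"dr": [0,0,0],"translation": [0,0,-1.2],"grip": 0.3},
    {"dr": [0,0,0],"translation": [0,0,0],"grip": 0.3},
    {"dr": [0,0,0],"translation": [0,0,0],"grip": 0.3}
  ]
}}

```text
t: 9.03
position: [0.551, 0.361, 0.0837]
ee_rot: [0.0, 0.999, 0.041, -0.0]
wrist_force: [0.1, -0.0, 0.6]
finger_gap: 0.0566
gripper_force: 0.0
```

Request:
{"method": "send_rows", "body": {
  "targets": [
    {"dr": [0,0,0],"translation": [0,0,-0.8],"grip": 0.3},
    {"dr": [0,0,0],"translation": [0,0,-0.7],"grip": 0.3},
    {"dr": [0,0,0],"translation": [0,0,0],"grip": 0.3},
    {"dr": [0,0,0],"translation": [0,0,0],"grip": 0.3},
    {"dr": [0,0,0],"translation": [0,0,0],"grip": -0.95},
    {"dr": [0,0,0],"translation": [0,0,0],"grip": -0.95},
    {"dr": [0,0,0],"translation": [0,0,0],"grip": -0.95},
    {"dr": [0,0,0],"translation": [0,0,0],"grip": -0.95},
    {"dr": [0,0,0],"translation": [0,0,0],"grip": -0.95},
    {"dr": [0,0,0],"translation": [0,0,0],"grip": -0.95},
    {"dr": [0,0,0],"translation": [0,0,0],"grip": -0.95}
  ]
}}

```text
t: 9.95
position: [0.5512, 0.361, 0.069]
ee_rot: [-0.0, 0.999, 0.04, 0.0]
wrist_force: [-0.2, -0.4, -0.3]
finger_gap: 0.0181
gripper_force: 0.0
```

Request:
{"method": "send_rows", "body": {
  "targets": [
    {"dr": [0,0,0],"translation": [0,0,0],"grip": -0.95},
    {"dr": [0,0,0],"translation": [0,0,0],"grip": -0.95},
    {"dr": [0,0,0],"translation": [0,0,0],"grip": -0.95},
    {"dr": [0,0,0],"translation": [0,0,0],"grip": -0.95}
  ]
}}

```text
t: 10.28
position: [0.5511, 0.3612, 0.069]
ee_rot: [-0.0, 0.999, 0.04, 0.0]
wrist_force: [0.6, 0.6, 0.5]
finger_gap: 0.0098
gripper_force: 30.0
```

Request:
{"method": "send_rows", "body": {
  "targets": [
    {"dr": [0,0,0],"translation": [0,0,0.6],"grip": -1},
    {"dr": [0,0,0],"translation": [0,0,0.8],"grip": -1},
    {"dr": [0,0,0],"translation": [0,0,1.0],"grip": -1},
    {"dr": [0,0,0],"translation": [0,0,1.2],"grip": -1},
    {"dr": [0,0,0],"translation": [0,0,1.5],"grip": -1},
    {"dr": [0,0,0],"translation": [0,0,1.5],"grip": -1},
    {"dr": [0,0,0],"translation": [0,0,1.5],"grip": -1},
    {"dr": [0,0,0],"translation": [0,0,1.5],"grip": -1},
    {"dr": [0,0,0],"translation": [0,0,1.5],"grip": -1},
    {"dr": [0,0,0],"translation": [0,0,1.0],"grip": -1},
    {"dr": [0,0,0],"translation": [0,0,0.5],"grip": -1},
    {"dr": [0,0,0],"translation": [0,0,0],"grip": -1}
  ]
}}

```text
t: 11.28
position: [0.5516, 0.3615, 0.1967]
ee_rot: [-0.001, 0.999, 0.04, 0.001]
wrist_force: [-0.7, 1.0, -2.3]
finger_gap: 0.0098
gripper_force: 30.0
```

```bash
python3 - <<'E'
from h import *
st()
f=eyes.grab_frame("side");cv2.imwrite("pics/d.png",cv2.resize(f["image"][80:340,180:440],None,fx=2.2,fy=2.2))
E
```

```text
t 11.2833
position [0.5516 0.3615 0.1967]
ee_rot [-6.000e-04  9.992e-01  4.040e-02  1.100e-03]
wrist_force [-0.6917  0.989  -2.3211]
finger_gap 0.0098
gripper_force 29.9994
joints [-0.178   0.4471 -0.6376  1.4661  0.2699  1.3145 -2.3262]
```

View pics/d.png

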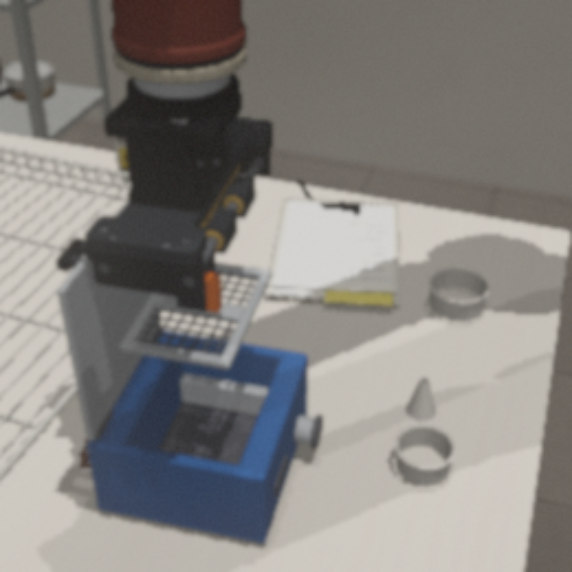

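Plate is out of the box, level in the gripper, and the flap is still upright. Next, carry it to the pad.

Request:
{"method": "send_rows", "body": {
  "targets": [
    {"dr": [0,0,0],"translation": [0,-1,0],"grip": -1},
    {"dr": [0,0,0],"translation": [0,-2,0],"grip": -1},
    {"dr": [0,0,0.5],"translation": [-0.1,-2.5,0],"grip": -1},
    {"dr": [0,0,0.9],"translation": [-0.2,-2.5,0],"grip": -1},
    {"dr": [0,0,0.9],"translation": [-0.2,-2.5,0],"grip": -1},
    {"dr": [0,0,0.9],"translation": [-0.2,-2.5,0],"grip": -1},
    {"dr": [0,0,0.9],"translation": [-0.2,-2.5,0],"grip": -1},
    {"dr": [0,0,0.9],"translation": [-0.2,-2.5,0],"grip": -1},
    {"dr": [0,0,0.9],"translation": [-0.2,-2.5,0],"grip": -1},
    {"dr": [0,0,0.9],"translation": [-0.2,-2.5,0],"grip": -1},
    {"dr": [0,0,0.9],"translation": [0,-2.5,-0.5],"grip": -1},
    {"dr": [0,0,0.5],"translation": [0,-2.5,-0.8],"grip": -1}
  ]
}}

```text
t: 12.33
position: [0.5356, 0.079, 0.1816]
ee_rot: [0.0, 0.994, 0.112, 0.0]
wrist_force: [-0.3, -0.4, -1.4]
finger_gap: 0.0098
gripper_force: 30.0
```

Request:
{"method": "send_rows", "body": {
  "targets": [
    {"dr": [0,0,0],"translation": [0,-2.3,-1],"grip": -1},
    {"dr": [0,0,0],"translation": [0,-2,-1],"grip": -1},
    {"dr": [0,0,0],"translation": [0,-1.5,-1],"grip": -1},
    {"dr": [0,0,0],"translation": [0,-1,-0.7],"grip": -1},
    {"dr": [0,0,0],"translation": [0,-0.5,-0.3],"grip": -1},
    {"dr": [0,0,0],"translation": [0,0,0],"grip": -1},
    {"dr": [0,0,0],"translation": [0,0,0],"grip": -1},
    {"dr": [0,0,0],"translation": [0,0,0],"grip": -1}
  ]
}}

```text
t: 13.0
position: [0.5364, 0.0094, 0.1425]
ee_rot: [-0.0, 0.994, 0.113, 0.0]
wrist_force: [0.2, 0.0, -0.4]
finger_gap: 0.0096
gripper_force: 30.0
```

```bash
python3 - <<'E'
from h import *
s=st()
f=eyes.grab_frame("side");im=f["image"].copy()
p=np.array(s["position"]); a=np.radians(12.8); L=np.array([-np.sin(a),np.cos(a),0]);W=np.array([np.cos(a),np.sin(a),0])
c=np.array([p[0],p[1],p[2]-.025])
Q=proj(f,[c+i*.06*L+j*.042*W for i,j in((1,1),(1,-1),(-1,-1),(-1,1))]);print(Q.round(1))
big=cv2.resize(im[60:340,180:440],None,fx=2.1,fy=2.1)
cv2.polylines(big,[((Q-[180,60])*2.1).astype(np.int32)],True,(0,0,255),1)
cv2.imwrite("pics/e.png",big)
E
```

```text
t 13.0
position [0.5364 0.0094 0.1425]
ee_rot [-3.000e-04  9.936e-01  1.126e-01  4.000e-04]
wrist_force [ 0.1749  0.0274 -0.3792]
finger_gap 0.0096
gripper_force 29.9995
joints [ 0.3752  0.2188 -0.5323  1.8368  0.1223  1.1176 -1.5455]
[[314.8 168.6]
 [350.5 170.7]
 [351.5 147. ]
 [319.2 145.3]]
```

View pics/e.png

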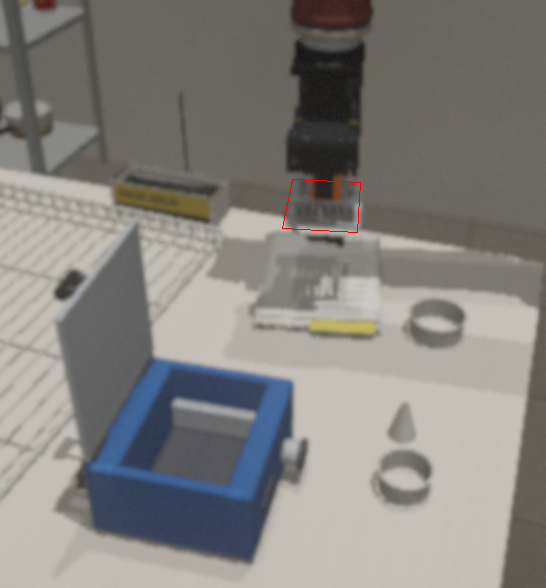

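The plate matches the predicted outline: level, held over the pad with about 10 cm clearance. The flap stands open and the bystanders haven't moved.

Request:
{"method": "send_rows", "body": {
  "targets": [
    {"dr": [0,0,0],"translation": [0,0,0],"grip": -1},
    {"dr": [0,0,0],"translation": [0,0,0],"grip": -1},
    {"dr": [0,0,0],"translation": [0,0,0],"grip": -1},
    {"dr": [0,0,0],"translation": [0,0,0],"grip": -1}
  ]
}}

```text
t: 13.38
position: [0.5362, 0.0083, 0.1421]
ee_rot: [-0.0, 0.994, 0.112, 0.0]
wrist_force: [0.9, -0.6, -1.5]
finger_gap: 0.0099
gripper_force: 30.0
```

```bash
python3 -c "
from h import *
st()
from station import close_job
print(close_job())"
```

```text
t 13.3833
position [0.5362 0.0083 0.1421]
ee_rot [-0.000e+00  9.937e-01  1.120e-01  1.000e-04]
wrist_force [ 0.8812 -0.5666 -1.4747]
finger_gap 0.0099
gripper_force 29.9995
joints [ 0.3758  0.219  -0.5311  1.8373  0.1227  1.1174 -1.5451]
the job is handed in; nothing more can be done
None
```

Job handed in at 13.4 s: the flap stands upright, the strainer plate is held level, tab up, about 10 cm above the middle of the notepad, and the cutters and nozzle were left untouched; no verdict came back.

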